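# Release the ratchet of the empty book stand and fold it flat

### The job

Fold the empty blue book stand down flat: flip its red pawl lever over to the release side (away from you), and then press the blue board down until it lies on its rest. Leave the white stand that holds the e-reader tilted up with its own lever as it is.

Things in the scene. Friction and masses are not known exactly. Their poses are not given: they have to be found in the camera images.
- book_stand: Stand with the empty blue board, fixed on the desk, left or right. Origin: underside centre of its grey base, 235 (x) x 200 (y) x 12 mm. x: from the hinge to the board's raised far edge (away from the robot at yaw 0), y left, z up. Board: hinge along y at x -37.5, z 45 mm; 150 mm long, y -40 to 90 mm, 8 mm thick. Steel ratchet wheel (radius 36 mm) on the hinge at y -55 mm.
- book_board (a joint): Tilt of the blue board (rad): 0 = flat on its rest, top face 49 mm above the desk; grows as the far edge rises; starts at 0.66 to 0.82. Stiff hinge: stays where it is left; 3 to 6 N on the far half pushes it down. With the pawl engaged it stops at about 0.62 and must not be forced; with the pawl flipped it goes down to 0.
- book_pawl (a joint): Angle of the blue stand's pawl and red lever (rad): 0 = engaged, lever leaning 26 deg to the stand's -x (towards the robot); 0.9 = fully flipped, leaning 26 deg to +x. Clear of the teeth from about 0.35. Stays where it is left; 1.5 N at the knob moves it. Axis along y at x -82.5, z 80 mm of the stand; lever at y -88 mm, 48 mm outside the board's right edge.
- book_pawl_tip (a point): Centre of the red knob (18 mm ball) at the tip of the blue stand's pawl lever (10 mm thick, 50 mm from pawl axis to knob centre). About 125 mm above the desk; it travels 43 mm along +x of the stand, in an arc 5 mm high, when flipped.
- book_press (a point): Point on the blue board's upper face, on its centreline, 120 mm from the hinge (30 mm short of the far edge). It moves with the board, on an arc about the hinge. Pushing straight down from here stays on the board all the way.
- reader_stand: The other stand, of the same make, size and frame but with a white board that carries a black e-reader with a pale screen; fixed on the desk. To be left alone. Origin: centre of the underside of its base plate.
- reader_board (a joint): Tilt of the white board with the e-reader (rad), as book_board; starts at 0.66 to 0.82; it is to stay up.
- reader_pawl (a joint): Angle of the white stand's pawl and red lever (rad), as book_pawl; starts at 0 (engaged) and is to stay there.

How it is judged:
On the way:
1. the blue stand's pawl is flipped to the release side while its board is still up (value of joint book_pawl above 0.55 rad and value of joint book_board above 0.5 rad), for 0.2 s.
At the end, for the whole second after the job is handed in: The blue board lies flat (within 0.1 rad, about 15 mm at its far edge) and at rest, and the white board with the e-reader is still up (above 0.55 rad) with its pawl engaged (below 0.3 rad) (value of joint book_board below 0.1 rad and velocity of joint book_board between -0.05 and 0.05 rad/s and value of joint reader_board above 0.55 rad and value of joint reader_pawl below 0.3 rad); the robot touches nothing.
It fails at once if the e-reader's stand was released or lowered (value of joint reader_pawl above 0.35 rad or value of joint reader_board below 0.5 rad).
It fails at once if the blue board was forced down against its engaged pawl (value of joint book_pawl below 0.2 rad and value of joint book_board below 0.5 rad).
It also fails if it takes over 38 s, if anything falls off the work surface, if the arm or the gripper's body presses on something with over 40 N, if the wrist force passes 120 N, or if a joint passes its speed limit or range.

### The arm

A 6-joint arm with a two-finger parallel gripper is mounted at the origin on the work surface. World frame = base frame: x ahead of the robot, y to its left, z up, the work surface at z = 0. Lengths are in m, angles in rad, forces in N, time in s.
With the tool pointing down it reaches from about 0.35 to 0.725 m from the base axis. Payload 4.3 kg.
Tool frame: the origin (TCP) lies at the very end of the fingers, on their centre line; the grasp point (between the pads) lies 19 mm behind it; z points along the fingers, y is the line along which they close (so a half turn about z gives the same grasp; the last joint's range is limited). The gripper opens to 85 mm and grips with 20 to 120 N. Pads are 22 mm wide; open, the fingers measure 114 mm over their backs; the gripper's body (76 mm by 85 mm) begins 54 mm behind the grasp point. The pads swing forward as they close: fully open they stand 13 mm farther back than shut.
Start: joints at [-1.218, 0.377, 0.081, 1.274, 0, 1.46], TCP at [0.257, -0.515, 0.231] pointing down, gripper open.
Joint ranges: [-2.72, 2.72], [-0.84, 1.66], [-1.02, 1.22], [-1.77, 2.12], [-1.37, 1.28], [-3.14, 3.14]. Speed limits (rad/s): [2.57, 2.57, 3.14, 3.14, 3.14, 3.14].

### API

Orientations are given as a 3x3 rotation matrix whose columns are the frame's x, y, z axes.
In Python, from bench import state, capture, sign_off gives the robot as it stands.
- The arm moves only by the tool step_arm, never from a script. Its argument "targets" is a list of rows, each a list of 3 entries, a list of its own where there are three numbers: the turn, a rotation vector about the tool's x, y, z in degrees, then the shift along the tool's x, y, z in mm, then the closure, from -1 (fully open) to 1 (shut). A call has 1 to 12 rows; each row shifts and turns the commanded pose from where the row before left it, along the tool's axes as they then stand; what a row does not reach is not made up. A row lasts 1/12 s, in which the tool goes at most 41.7 mm and 7.16 degrees, less where a joint would pass 70% of its speed; a pose out of reach is approached as far as the arm can. A call with a gripper value outside its range is refused whole. The fingers move at their own pace and stop on an object; the grip force is fixed at half the most. Time passes only in rows, so rows that do not move let the fingers close. It gives the time, the measured TCP pose, the force, the opening and the grip force at its end, in the units of the state.
- state(): the state, without advancing time (a new reading comes with each control period).
- capture(name): name is "side" or "top"; returns a dict with "pixels" (480x640x3 uint8, blue, green, red), "range_z" (480x640 float32, m along the optical axis (not along the pixel's ray), 0 where there is no reading), "fx", "fy", "cx", "cy" (pixels), "rvec" (rotation vector, rad) and "tvec" (3), from world to camera coordinates, as OpenCV has them. Camera axes: x right, y down, z forward; pixel columns grow to the right and rows downward; lengths in m; the calibration is good to about 2 mm. A picture is of the moment at which its call begins.
- sign_off(): hands the job in; it is judged then, once.
The state is a dict: "time": time; "joint_positions": joint angles; "qvel": joint speeds; "joint_efforts": joint torques, N m; "position": TCP position; "tool_rot": TCP orientation; "wrist_force": force on the tool from outside, world axes, zero at the start; "wrist_torque": the same for the moment, N m; "gripper_width": finger opening in m; "grip_force": force on a finger pad.
Only numpy, scipy, OpenCV 4.12 (cv2) and the standard library are available. Lean on these libraries where they do the work, as an engineer would, in place of code of your own. Each camera call takes 0.05 s, during which the arm holds its last target. There are 200 camera calls.

## Working session

There is one attempt and no reset: what is moved stays moved. The work goes in short steps, Python scripts to look and compute and a tool call to move; the robot and the scene stay as the last step left them, time stands still between calls to the robot, and variables do not carry over. Pictures are saved under pics/ and viewed, at most 10 in all, crops included, and the job is handed in when it is done.

Besides the shell and the picture viewer there is one more tool, called by a JSON object that holds its "op" and its "data". step_arm: Moves the arm, as the interface text tells. Its arguments: {"type":"object","properties":{"targets":{"type":"array"}},"required":["targets"]}

```bash
mkdir -p pics; cat > h.py <<'E'
import numpy as np, cv2
from bench import state, capture, sign_off
def pts(c):
    R,_=cv2.Rodrigues(np.array(c["rvec"],float)); z=c["range_z"]
    v,u=np.mgrid[:480,:640]
    P=np.stack([(u-c["cx"])/c["fx"]*z,(v-c["cy"])/c["fy"]*z,z],-1)
    return (P-np.ravel(c["tvec"]))@R
E
python3 - <<'E'
from h import *
a=capture("top");b=capture("side")
for n,c in(("top",a),("side",b)):
    cv2.imwrite(f"pics/{n}0.png",c["pixels"]); np.save(f"{n}0.npy",pts(c)); np.save(f"{n}0_ok.npy",c["range_z"]>0)
    hsv=cv2.cvtColor(c["pixels"],cv2.COLOR_BGR2HSV);P=pts(c);ok=c["range_z"]>0
    h,s,v=hsv[...,0],hsv[...,1],hsv[...,2]
    for nm,m in(("red",((h<8)|(h>172))&(s>130)&(v>80)),("blue",(h>98)&(h<125)&(s>110)&(v>60))):
        k,l,st,ce=cv2.connectedComponentsWithStats(m.astype(np.uint8))
        for i in range(1,k):
            if st[i,4]<25: continue
            q=P[(l==i)&ok]
            print(n,nm,st[i],len(q), np.round(np.median(q,0),3) if len(q) else "", np.round(q.min(0),3) if len(q) else "", np.round(q.max(0),3)if len(q) else "")
s=state();print(s["time"],s["position"],s["tool_rot"])
E
```

```text
top red [238 304  12  17 129] 128 [0.481 0.081 0.13 ] [0.471 0.074 0.011] [0.501 0.091 0.136]
top red [486 311  16  18 106] 105 [ 0.505 -0.298  0.131] [ 0.496 -0.346 -0.002] [ 0.527 -0.293  0.135]
top blue [ 250   74  149   63 5772] 5749 [ 0.893 -0.     0.017] [ 0.834 -0.138  0.007] [0.946 0.138 0.024]
top blue [255 154  22   9 144] 144 [0.778 0.093 0.014] [0.769 0.075 0.006] [0.788 0.113 0.018]
top blue [375 208  82   4 139] 138 [ 0.666 -0.167  0.144] [ 0.658 -0.229  0.14 ] [ 0.675 -0.104  0.147]
top blue [ 373  224   82   68 4948] 4932 [ 0.601 -0.176  0.088] [ 0.545 -0.243  0.054] [ 0.653 -0.107  0.129]
side red [399 172  19  19 120] 119 [ 0.507 -0.295  0.121] [ 0.494 -0.303  0.083] [ 0.524 -0.291  0.135]
side red [300 313  20  17 155] 155 [0.48  0.087 0.128] [0.469 0.075 0.085] [0.502 0.091 0.135]
side blue [ 288  158   83   91 3188] 3177 [ 0.603 -0.166  0.092] [ 0.542 -0.253  0.053] [ 0.675 -0.101  0.147]
side blue [  96  183  135  103 5487] 5465 [0.883 0.019 0.016] [ 0.831 -0.136  0.008] [0.946 0.141 0.023]
side blue [168 275  16  19 157] 156 [0.775 0.097 0.013] [0.767 0.076 0.005] [0.785 0.115 0.018]
0.1 [ 0.25649171 -0.51397591  0.23045956] [[ 8.94807281e-01  4.46452125e-01 -6.55943352e-04]
 [ 4.46452574e-01 -8.94805688e-01  1.69704966e-03]
 [ 1.70709586e-04 -1.81137999e-03 -9.99998345e-01]]
```

View pics/top0.png

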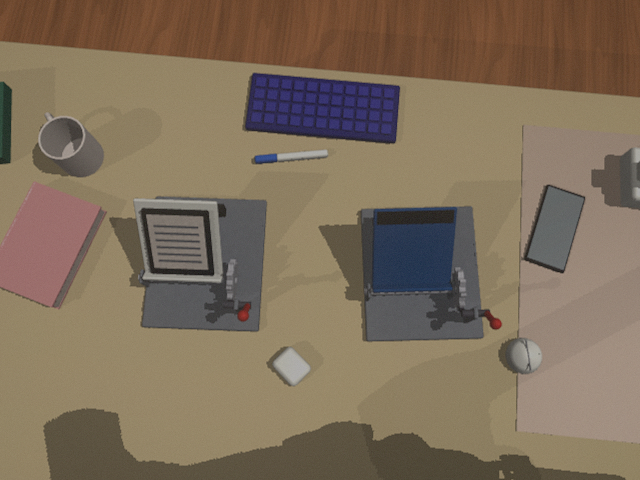

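View pics/side0.png

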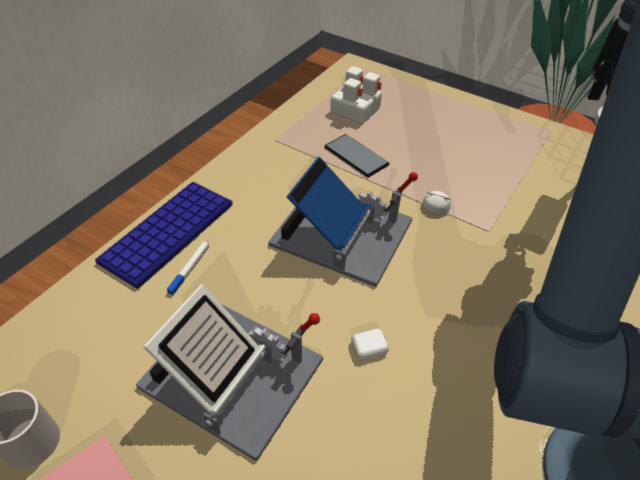

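The top view shows the blue stand on the right: board around (413,250), red knob at (496,323). The white stand is on the left, with its knob at (243,314). The side view agrees, with the blue stand's knob at (413,177) and the mouse low down beside it.

```bash
python3 - <<'E'
from h import *
P=np.load("top0.npy");im=cv2.imread("pics/top0.png");hsv=cv2.cvtColor(im,cv2.COLOR_BGR2HSV)
h,s,v=[hsv[...,i] for i in range(3)]
m=((h>98)&(h<125)&(s>110)&(v>60)).astype(np.uint8); m[:215]=0;m[:,:360]=0;m[300:]=0
q=P[cv2.erode(m,np.ones((5,5)))>0]
c=q.mean(0);n=np.linalg.svd(q-c)[2][2];n*=np.sign(n[2])
yaw=np.arctan2(-n[1],-n[0]);tilt=np.arccos(n[2]);print("yaw deg",np.degrees(yaw),"tilt",tilt,"c",c)
for f in("top","side"):
    Q=np.load(f+"0.npy");i2=cv2.cvtColor(cv2.imread(f"pics/{f}0.png"),cv2.COLOR_BGR2HSV)
    r=((i2[...,0]<8)|(i2[...,0]>172))&(i2[...,1]>130)&(i2[...,2]>80)
    k=Q[r&(Q[...,1]<-.2)&(Q[...,1]>-.4)&(Q[...,2]>.118)]
    # sphere centre, radius 9 mm, by least squares
    from scipy.optimize import least_squares
    o=least_squares(lambda x:np.linalg.norm(k-x,axis=1)-.009,k.mean(0)-[0,0,.006],loss="soft_l1",f_scale=.001).x
    print(f,"knob",o.round(4),len(k),k.mean(0).round(4))
    R=np.array([[np.cos(yaw),-np.sin(yaw)],[np.sin(yaw),np.cos(yaw)]])
    O=o[:2]+R@[.1044,.088];print(" origin",O.round(4),"press",(O+R@[-.0375+.12*np.cos(tilt)-.004*np.sin(tilt),.025]).round(4),"z",.045+.12*np.sin(tilt)+.004*np.cos(tilt))
# independent: grey base plate centre from top view points at z~12 mm
g=(s<70)&(v<110)&(P[...,2]>.006)&(P[...,2]<.018)&(P[...,1]<-.05)&(P[...,1]>-.34)&(P[...,0]>.42)&(P[...,0]<.75)
G=P[g][:,:2].astype(np.float32);print("base rect",cv2.minAreaRect(G))
E
```

```text
yaw deg -172.8354872597122 tilt 1.4563586429085138 c [ 0.59392756 -0.18078693  0.08650106]
top knob [ 0.5042 -0.2988  0.1248] 84 [ 0.5032 -0.2991  0.1313]
 origin [ 0.4116 -0.3991] press [ 0.4423 -0.4205] z 0.16467185041362087
side knob [ 0.5026 -0.2997  0.1246] 61 [ 0.5016 -0.2955  0.1287]
 origin [ 0.41   -0.4001] press [ 0.4407 -0.4214] z 0.16467185041362087
base rect ((0.5962241291999817, -0.19943928718566895), (0.233873188495636, 0.20073844492435455), 7.084288120269775)
```

The depth readings give the knob at (0.5035, -0.299, 0.125). The base plate fit (234 x 201 mm) is centred at (0.596, -0.199) with yaw 7.1°, and the knob offset rotated by that yaw lands on the same centre. The board plane fit is an outlier, so I'm dropping it. The top edge at z = 0.147 gives a tilt of about 0.72. Next I'll shut the gripper, align it and approach.

{"op": "step_arm", "data": {"targets": [[[0,0,6.5],[0,0,0],1],[[0,0,6.5],[0,0,0],1],[[0,0,6.5],[0,0,0],1],[[0,0,0],[25.8,-20.3,0],1],[[0,0,0],[25.8,-20.3,0],1],[[0,0,0],[25.8,-20.3,0],1],[[0,0,0],[25.8,-20.3,0],1],[[0,0,0],[25.8,-20.3,0],1],[[0,0,0],[25.8,-20.3,0],1],[[0,0,0],[25.8,-20.3,0],1],[[0,0,0],[25.8,-20.3,0],1],[[0,0,0],[25.8,-20.3,0],1]]}}

```text
time: 1.1
position: [0.4655, -0.3033, 0.2309]
tool_rot: [[0.993, 0.122, -0.001], [0.122, -0.993, 0.0], [-0.001, -0.001, -1.0]]
wrist_force: [0.4, -1.0, 0.2]
gripper_width: -0.0
grip_force: 0.0
```

{"op": "step_arm", "data": {"targets": [[[0,0,0],[0,0,24],1],[[0,0,0],[0,0,24],1],[[0,0,0],[0,0,24],1],[[0,0,0],[0,0,24],1],[[0,0,0],[0,0,22],1],[[0,0,0],[0,0,0],1],[[0,0,0],[0,0,0],1]]}}

```text
time: 1.68
position: [0.4636, -0.3038, 0.1121]
tool_rot: [[0.993, 0.122, -0.003], [0.122, -0.993, 0.003], [-0.003, -0.003, -1.0]]
wrist_force: [-0.2, -0.3, 0.7]
gripper_width: -0.0
grip_force: 0.0
```

```bash
python3 - <<'E'
from h import *
c=capture("side");cv2.imwrite("pics/side1.png",cv2.resize(c["pixels"][100:300,260:500],None,fx=3,fy=3))
s=state();print(s["position"],s["wrist_force"])
E
```

```text
[ 0.46467983 -0.30472497  0.11361854] [-1.03730045 -0.04687685  0.10232724]
```

View pics/side1.png

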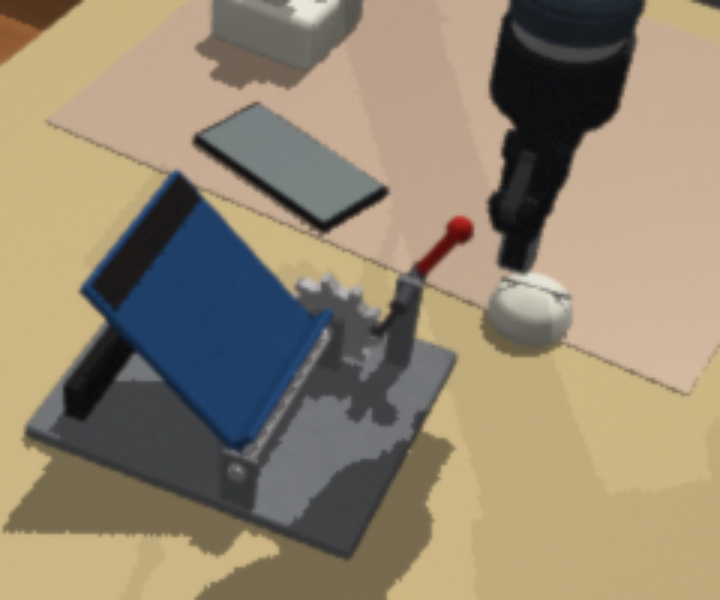

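The crop shows the closed fingertips at (515,265), on the robot side of the red knob at (460,228) and lined up with it. Pushing along +x.

{"op": "step_arm", "data": {"targets": [[[0,0,0],[10,0,0],1],[[0,0,0],[7,0,0],1],[[0,0,0],[6,0,0],1],[[0,0,0],[6,0,0],1],[[0,0,0],[6,0,0],1],[[0,0,0],[6,0,0],1],[[0,0,0],[6,0,0],1],[[0,0,0],[6,0,0],1],[[0,0,0],[6,0,0],1],[[0,0,0],[0,0,0],1],[[0,0,0],[0,0,0],1]]}}

```text
time: 2.65
position: [0.524, -0.2974, 0.1131]
tool_rot: [[0.992, 0.123, 0.0], [0.123, -0.992, 0.0], [0.001, -0.0, -1.0]]
wrist_force: [-0.1, -0.5, -0.3]
gripper_width: 0.0001
grip_force: 0.0
```

```bash
python3 - <<'E'
from h import *
c=capture("side");cv2.imwrite("pics/side2.png",cv2.resize(c["pixels"][100:300,260:500],None,fx=3,fy=3))
s=state();print(s["position"],s["wrist_force"])
E
```

```text
[ 0.52382507 -0.29749379  0.11319273] [0.53133522 0.684638   1.06458237]
```

View pics/side2.png

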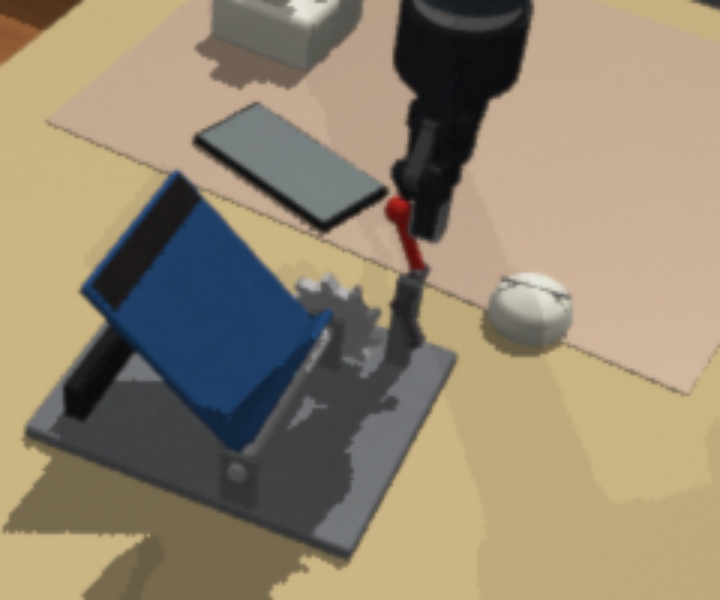

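The lever now leans to the far side, with its knob at (398,210) past the pivot. The board is still up. Backing off, lifting and moving over the board.

{"op": "step_arm", "data": {"targets": [[[0,0,0],[-10,0,0],1],[[0,0,0],[0,0,-23],1],[[0,0,0],[0,0,-23],1],[[0,0,0],[0,0,-23],1],[[0,0,0],[22,-16.2,0],1],[[0,0,0],[22,-16.2,0],1],[[0,0,0],[22,-16.2,0],1],[[0,0,0],[22,-16.2,0],1],[[0,0,0],[22,-16.2,0],1],[[0,0,0],[22,-16.2,0],1],[[0,0,0],[22,-16.2,0],1],[[0,0,0],[0,0,0],1]]}}

```text
time: 3.7
position: [0.6547, -0.164, 0.182]
tool_rot: [[0.992, 0.126, 0.002], [0.126, -0.992, 0.002], [0.002, -0.002, -1.0]]
wrist_force: [0.2, 0.1, 0.5]
gripper_width: -0.0
grip_force: 0.0
```

```bash
python3 - <<'E'
from h import *
c=capture("side");P=pts(c);i2=cv2.cvtColor(c["pixels"],cv2.COLOR_BGR2HSV)
r=((i2[...,0]<8)|(i2[...,0]>172))&(i2[...,1]>130)&(i2[...,2]>80)
k=P[r&(P[...,1]<-.2)&(P[...,1]>-.4)&(P[...,2]>.118)];print("knob",k.mean(0),len(k))
s=state();print(s["position"],s["wrist_force"])
E
```

```text
knob [ 0.5432927  -0.29117527  0.13032348] 48
[ 0.65324195 -0.16589131  0.18196211] [-0.24311172  0.02496736  0.18890615]
```

The knob has moved about 42 mm, so the pawl is at roughly 0.86 rad. Pressing down.

{"op": "step_arm", "data": {"targets": [[[0,0,0],[0,0,20],1],[[0,0,0],[0,0,15],1],[[0,0,0],[0,0,10],1],[[0,0,0],[0,0,10],1],[[0,0,0],[0,0,10],1],[[0,0,0],[0,0,10],1],[[0,0,0],[0,0,10],1],[[0,0,0],[0,0,10],1],[[0,0,0],[0,0,10],1],[[0,0,0],[0,0,10],1],[[0,0,0],[0,0,6],1],[[0,0,0],[0,0,0],1]]}}

```text
time: 4.75
position: [0.6528, -0.1683, 0.0612]
tool_rot: [[0.993, 0.122, 0.001], [0.122, -0.993, -0.001], [0.001, 0.001, -1.0]]
wrist_force: [-0.0, -0.0, 0.1]
gripper_width: -0.0001
grip_force: 0.1
```

{"op": "step_arm", "data": {"targets": [[[0,0,0],[0,0,4],1],[[0,0,0],[0,0,4],1],[[0,0,0],[0,0,3],1],[[0,0,0],[0,0,2],1],[[0,0,0],[0,0,0],1]]}}

```text
time: 5.17
position: [0.6535, -0.168, 0.049]
tool_rot: [[0.993, 0.122, 0.002], [0.122, -0.993, -0.001], [0.002, 0.001, -1.0]]
wrist_force: [3.3, -1.6, 5.6]
gripper_width: -0.0001
grip_force: 2.5
```

```bash
python3 - <<'E'
from h import *
c=capture("side");cv2.imwrite("pics/side3.png",cv2.resize(c["pixels"][100:300,260:500],None,fx=3,fy=3))
s=state();print(s["position"],s["wrist_force"])
E
```

```text
[ 0.6534264  -0.16795821  0.04898957] [ 2.49941485 -0.49517026  4.20573531]
```

View pics/side3.png

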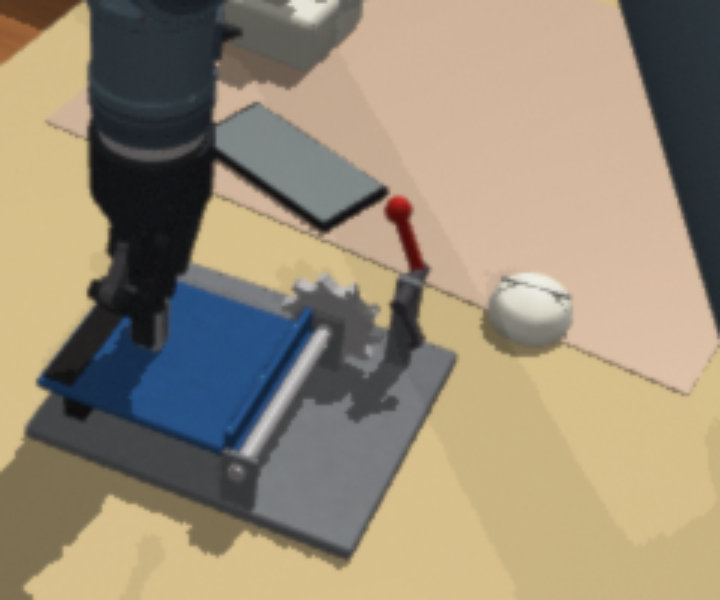

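The board is down near its rest under the finger at (150,335), and the lever is still flipped at (398,210). I'll press 2 mm more, then lift clear.

{"op": "step_arm", "data": {"targets": [[[0,0,0],[0,0,1],1],[[0,0,0],[0,0,1],1],[[0,0,0],[0,0,0],1],[[0,0,0],[0,0,-4],1],[[0,0,0],[0,0,-15],1],[[0,0,0],[0,0,-25],1],[[0,0,0],[0,0,-30],1],[[0,0,0],[0,0,-30],1],[[0,0,0],[0,0,-30],1],[[0,0,0],[0,0,0],1],[[0,0,0],[0,0,0],1],[[0,0,0],[0,0,0],1]]}}

```text
time: 6.22
position: [0.6511, -0.1671, 0.1785]
tool_rot: [[0.993, 0.122, -0.004], [0.122, -0.993, 0.001], [-0.003, -0.001, -1.0]]
wrist_force: [-0.8, -0.1, 0.3]
gripper_width: -0.0002
grip_force: 0.0
```

```bash
python3 - <<'E'
from h import *
c=capture("side");cv2.imwrite("pics/side4.png",c["pixels"]);P=pts(c);i2=cv2.cvtColor(c["pixels"],cv2.COLOR_BGR2HSV)
h,s_,v=[i2[...,i] for i in range(3)]
m=(h>98)&(h<125)&(s_>110)&(v>60)&(P[...,1]<-.08)&(P[...,1]>-.28)&(P[...,0]<.75)&(c["range_z"]>0)
q=P[m]; d=(q[:,:2]-[.596,-.199])@[.9925,.123]
for a,b in((-.02,.02),(.02,.06),(.06,.12)):
    k=(d>a)&(d<b);print(a,b,k.sum(),np.median(q[k,2]) if k.any() else None)
s=state();print(s["time"],s["position"],s["wrist_force"])
E
```

```text
-0.02 0.02 932 0.04837644152974603
0.02 0.06 936 0.048382388820968805
0.06 0.12 672 0.04819902541761707
6.2667 [ 0.65076926 -0.16695593  0.17781649] [-0.3863157  -0.26611354 -0.57441388]
```

View pics/side4.png

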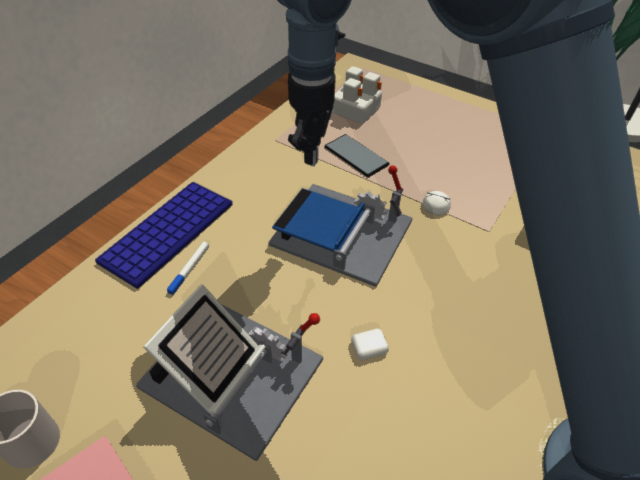

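The blue board at (320,218) lies flat, with its top face at 48 mm along its whole length. The white stand at (205,350) is still up with its lever engaged at (313,319), and the arm is clear.

```bash
python3 -c "
from bench import sign_off; print(sign_off())"
```

```text
the job is handed in; nothing more can be done
None
```

I flipped the blue stand's pawl to the release side, pressed its board flat onto its rest, left the white e-reader stand untouched and still up, and handed the job in at about 6.3 s; the hand-in returned no verdict.

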